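Unstack the refill tins onto their mats

TASK

The refills for the tea table were brought over in one stack. Take the stack apart and stand each thing upright in the middle of the cork mat of its own shape, wholly on it: the long tin on the long mat and the square tin on the square mat, both lined up with their mats, the round tin on the larger round mat and the small pot on the smaller round mat. Set things down rather than dropping them, let none tip over, and leave the teacup standing where it is.

Things in the scene. Friction and masses are not known exactly. Their poses are not given: they have to be found in the camera images.
- biscuit_tin_mid (a point): long plain metal tin, the foot of the stack: 160 x 62 mm, 50 mm high, about 0.35 kg, standing on the table. Point at its centre, half-way up; x along its 160 mm length, y across its 62 mm width, z up. The square tin and the round tin stand on it side by side, about 42 mm either side of its centre along x, 30 mm apart; which stands at which end varies.
- tea_tin_mid (a point): square steel tin with flat steel lid: 52 x 52 mm, 60 mm high, about 0.18 kg, on one end of the long tin, its sides parallel to the long tin's to within about 0.1 rad. Point at its centre, half-way up; x and y square to its sides, z up.
- sugar_tin_mid (a point): round steel tin with flat dark steel lid: 56 mm diameter, 60 mm high, about 0.18 kg, on the other end of the long tin. Point at its centre, half-way up; z up.
- pot_mid (a point): small round white ceramic pot with flat pale wooden lid (lid fixed on): 40 mm diameter, 50 mm high, about 0.1 kg, on top of the stack, standing on either the square or the round tin. Point at its centre, half-way up; z up.
- mat_long_top (a point): long cork mat, 184 x 86 mm, 3 mm thick, fixed to the table. Point at the centre of its top face; x along its length, y across, z up.
- mat_square_top (a point): square cork mat, 78 x 78 mm, 3 mm thick, fixed. Point at the centre of its top face; x and y square to its sides, z up.
- mat_round_top (a point): larger round cork mat, 82 mm diameter, 3 mm thick, fixed. Point at the centre of its top face; z up.
- mat_small_top (a point): smaller round cork mat, 64 mm diameter, 3 mm thick, fixed. Point at the centre of its top face; z up.
- teacup_mid (a point): white ceramic teacup with a handle (72 mm rim diameter, 58 mm high, handle reaching about 35 mm beyond the side), loose on a 124 mm saucer, standing among the mats about 0.15 m or more from their centres. To be left alone. Point on its axis, half-way up; handle towards +y of its own frame.
Mind the look-alikes: they are no part of the job. What is shaped like the part that bears tea_tin_mid but green or orange is not meant.

How it is judged (in metres and radians):
At the end, for the whole second after the job is handed in: Each of the four things stands upright and still on its own mat (directly on the cork), its centre within 15 mm of the mat's centre; the long and square tins are lined up with their mats within 0.2 rad (for the square tin any of its sides); the teacup is upright and within 20 mm of where it stood (horizontal distance between biscuit_tin_mid and mat_long_top below 0.015 m and z of biscuit_tin_mid in the frame of mat_long_top between 0.021 and 0.029 m and angle between each of biscuit_tin_mid, tea_tin_mid, sugar_tin_mid, pot_mid's own z axis and vertical below 0.1 rad and linear speed of each of biscuit_tin, tea_tin, sugar_tin, pot below 0.02 m/s and horizontal distance between tea_tin_mid and mat_square_top below 0.015 m and z of tea_tin_mid in the frame of mat_square_top between 0.026 and 0.034 m and horizontal distance between sugar_tin_mid and mat_round_top below 0.015 m and z of sugar_tin_mid in the frame of mat_round_top between 0.026 and 0.034 m and horizontal distance between pot_mid and mat_small_top below 0.015 m and z of pot_mid in the frame of mat_small_top between 0.021 and 0.029 m and angle between the x axis of biscuit_tin_mid and the x axis of mat_long_top, either way round below 0.2 rad and (angle between the x axis of tea_tin_mid and the x axis of mat_square_top, either way round below 0.2 rad or angle between the x axis of tea_tin_mid and the y axis of mat_square_top, either way round below 0.2 rad) and distance of teacup_mid from where it was at the start of the episode below 0.02 m and angle between teacup_mid's own z axis and vertical below 0.15 rad); the robot touches nothing.
It fails at once if one of the stacked things tips over (angle between any of biscuit_tin_mid, tea_tin_mid, sugar_tin_mid, pot_mid's own z axis and vertical above 0.7 rad).
It fails at once if one of the stacked things is dropped from about 30 mm or more (falls free of the gripper at over 0.8 m/s) ((contact force between biscuit_tin and the fingers below 0.05 N and linear speed of biscuit_tin above 0.8 m/s) or (contact force between tea_tin and the fingers below 0.05 N and linear speed of tea_tin above 0.8 m/s) or (contact force between sugar_tin and the fingers below 0.05 N and linear speed of sugar_tin above 0.8 m/s) or (contact force between pot and the fingers below 0.05 N and linear speed of pot above 0.8 m/s)).
It fails at once if the teacup is shoved or knocked over (distance of teacup_mid from where it was at the start of the episode above 0.02 m or angle between teacup_mid's own z axis and vertical above 0.3 rad).
It also fails if it takes over 112 s, if anything falls off the work surface, if the arm or the gripper's body presses on something with over 40 N, if the wrist force passes 120 N, or if a joint passes its speed limit or range.

ROBOT

A 6-joint arm with a two-finger parallel gripper is mounted at the origin on the work surface. World frame = base frame: x ahead of the robot, y to its left, z up, the work surface at z = 0. Lengths are in m, angles in degrees, forces in N, time in s.
With the tool pointing down it reaches from about 0.375 to 0.75 m from the base axis. Payload 9 kg.
Tool frame: the origin (TCP) lies where the fingers leave the gripper's body, on its centre line; the fingertips stand 73 mm ahead of it and the grasp point (between the pads) lies 54 mm ahead of it (robot.tip_reach is the distance from the TCP to the fingertips, in m); z points along the fingers, y is the direction in which the jaws open and shut (so a half turn about z gives the same grasp; the last joint's range is limited). The gripper opens to 85 mm and grips with 20 to 120 N. Pads are 22 mm wide; open, the fingers measure 114 mm over their backs; the gripper's body (76 mm by 85 mm) begins 54 mm behind the grasp point. The pads swing forward as they close: fully open they stand 13 mm farther back than shut.
Start: joints at [-78.134, 5.964, 5.575, 89.605, 0, 77.527], TCP at [0.247, -0.547, 0.304] pointing down, gripper open.
Joint ranges: [-171.21, 171.21], [-48.23, 106.86], [-62.78, 66.21], [-105.2, 120.99], [-86.42, 89.51], [-180, 180]. Speed limits (degrees/s): [127.2, 127.2, 147.25, 180, 180, 180].

INTERFACE

Orientations are given as [roll, pitch, yaw] about the fixed x, y, z axes, in that order (R = Rz(yaw) Ry(pitch) Rx(roll)).
In Python, from plant import robot gives the robot as it stands. Calls block until the motion is done:
- robot.move_pose(position, orientation): joint-space move of the TCP to a pose.
- robot.line_to(position, vel=0.15, rotation=None, guard=None): straight line of the TCP; rotation=None keeps the orientation; vel is the mean speed in m/s. With guard (N) it stops when the force on the tool has changed by that much, and returns True; else False.
- robot.goto_joints(angles): joint-space move.
- robot.set_gripper(opening): finger opening in m; the grip force is fixed at half the most; returns when the fingers have stopped.
- robot.pause(seconds).
- robot.ik(position, orientation): joint angles nearest the present ones, or None.
- robot.observe(): the state.
- robot.grab_frame(name): name is "scene" or "top" or "wrist"; returns the picture (480x640x3 uint8, blue, green, red); there is no depth.
- robot.get_calibration(name): a dict with "vertical_fov" (degrees; the focal length in pixels is half the picture's height over the tangent of half this angle, whatever the lens; pixels are square), "cx", "cy" (the principal point, pixels), "rvec" (rotation vector, rad) and "tvec" (3), from world to camera coordinates, as OpenCV has them. Camera axes: x right, y down, z forward; pixel columns grow to the right and rows downward; lengths in m; the calibration is good to about 2 mm. A picture is of the moment at which its call begins: read the wrist's pose just before it. get_calibration takes no time and is no camera call; for the wrist camera it gives the pose at the moment of the call.
A pose or a line that the arm cannot do raises robot.IKError and nothing moves.
- robot.job_done(): hands the job in, once; it reports no verdict.
The state is a dict: "time": time; "q": joint angles; "qvel": joint speeds; "joint_torque": joint torques, N m; "tool_pos": TCP position; "tcp_rot": TCP orientation; "ft_force": force on the tool from outside, world axes, zero at the start; "torque": the same for the moment, N m; "gripper_width": finger opening in m.
Only numpy, scipy, OpenCV 4.12 (cv2) and the standard library are available. Lean on these libraries where they do the work, as an engineer would, in place of code of your own. Each camera call takes 0.05 s, during which the arm holds its last target. There are 200 camera calls.

## Working session

There is one attempt and no reset: what is moved stays moved. The work goes in short steps, each a Python script; the robot and the scene stay as the last script left them, time stands still between calls to the robot, and variables do not carry over. Pictures are saved under pics/ and viewed, about 12 in all and at most 16, crops included, and the job is handed in when it is done.

```bash
ls; mkdir -p pics; python3 - <<'E'
from plant import robot
import cv2
for n in("scene","top"):
    cv2.imwrite(f"pics/a_{n}.png",robot.grab_frame(n)); print(n,robot.get_calibration(n))
print(robot.get_calibration("wrist"));print(robot.observe())
E
```

```text
pics
scene {'vertical_fov': 52.01717150697495, 'cx': 321.3579062013343, 'cy': 232.13567216871763, 'rvec': array([ 2.10910303,  1.38713729, -0.50879973]), 'tvec': array([-0.24783727, -0.30625904,  1.60992961])}
top {'vertical_fov': 48.871919386794815, 'cx': 321.6808413379268, 'cy': 235.02197298513477, 'rvec': array([ 2.18355855, -2.21596232,  0.08210948]), 'tvec': array([0.03254149, 0.51389935, 1.08512633])}
{'vertical_fov': 71.51301280717631, 'cx': 318.6282930993905, 'cy': 237.19457408151104, 'rvec': array([-2.44799232,  1.57865903,  0.21084663]), 'tvec': array([-0.60219704, -0.03507878,  0.37741632])}
{'time': 0.1, 'q': array([-7.81342436e+01,  5.99473450e+00,  5.53197028e+00,  8.96061978e+01,
        1.50422277e-04,  7.75264825e+01]), 'qvel': array([-0.01619796, -0.06496528,  0.15840132, -0.07534205,  0.04711176,
       -0.02270549]), 'joint_torque': array([ 5.62590460e-03, -5.58209145e+01,  5.04720068e+01,  1.31875242e-02,
       -3.22838359e-04, -3.12092112e-07]), 'tool_pos': array([ 0.24724403, -0.54644829,  0.30320915]), 'tcp_rot': array([-1.79932698e+02, -1.50418563e-02,  2.43392649e+01]), 'ft_force': array([-0.00867298,  0.44804536,  0.46390232]), 'torque': array([0.00173439, 0.00320545, 0.05616988]), 'gripper_width': 0.08562810135063188}
```

View pics/a_top.png

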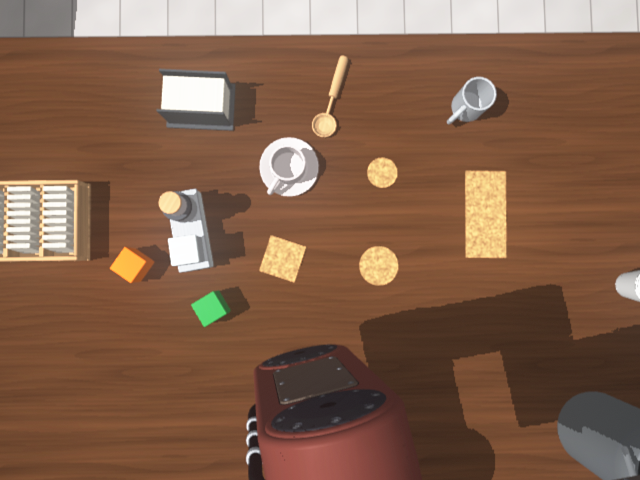

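View pics/a_scene.png

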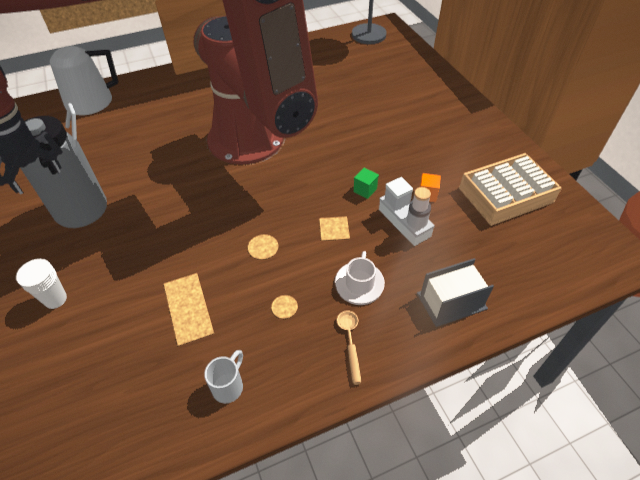

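```bash
cat > h.py <<'E'
import numpy as np, cv2
from plant import robot
def cal(n):
    c=robot.get_calibration(n); f=240/np.tan(np.radians(c["vertical_fov"]/2))
    K=np.array([[f,0,c["cx"]],[0,f,c["cy"]],[0,0,1]]); R=cv2.Rodrigues(np.array(c["rvec"]))[0]
    return K,R,np.array(c["tvec"])
def cast(C,px,z):
    K,R,t=C; px=np.atleast_2d(np.asarray(px,float)); o=-R.T@t
    d=(R.T@np.linalg.inv(K)@np.c_[px,np.ones(len(px))].T).T
    return (o+d*((z-o[2])/d[:,2])[:,None])
def blobs(m,amin=150,kern=3):
    m=cv2.morphologyEx(m,cv2.MORPH_CLOSE,np.ones((kern,kern),np.uint8))
    cs,_=cv2.findContours(m,cv2.RETR_EXTERNAL,cv2.CHAIN_APPROX_NONE)
    return [c[:,0] for c in cs if cv2.contourArea(c)>amin]
def rect(C,c,z):
    p=cast(C,c,z)[:,:2]; (x,y),(w,h),a=cv2.minAreaRect((p*1000).astype(np.float32))
    if w<h: w,h,a=h,w,a+90
    return np.array([x,y])/1000,w,h,(a+90)%180-90   # centre m, size mm, yaw of the long side deg
E
python3 - <<'E'
from h import *
im=cv2.imread("pics/a_top.png"); C=cal("top"); hsv=cv2.cvtColor(im,cv2.COLOR_BGR2HSV)
print("cam",-C[1].T@C[2])
m=cv2.inRange(hsv,(10,80,150),(30,255,255))
for c in blobs(m): 
    for z in((.003,.16) if c[:,0].mean()<220 else (.003,)): print("cork",c.mean(0).round(),z,*rect(C,c,z))
m=cv2.inRange(hsv,(0,0,120),(180,60,255))
for c in blobs(m): print("grey",c.mean(0).round(),*rect(C,c,.11),rect(C,c,.05)[0])
cv2.imwrite("pics/b_crop.png",cv2.resize(im[170:330,90:310],None,fx=3.5,fy=3.5,interpolation=cv2.INTER_CUBIC))
E
```

```text
cam [0.4505166  0.04352733 1.11256048]
cork [378. 265.] 0.003 [ 0.44925784 -0.09368479] 82.20072937011719 81.81956481933594 89.09616088867188
cork [131. 265.] 0.003 [0.45879465 0.42451892] 70.31967163085938 64.93411254882812 54.959556579589844
cork [131. 265.] 0.16 [0.45762326 0.37060956] 60.36961364746094 55.74608612060547 54.959598541259766
cork [282. 258.] 0.003 [0.46729248 0.10840353] 81.59146881103516 80.90552520751953 -18.65234375
cork [169. 202.] 0.003 [0.58914539 0.34471945] 46.677772521972656 46.05095291137695 0.020685888826847076
cork [169. 202.] 0.16 [0.56952972 0.30210153] 40.07294845581055 39.53487014770508 0.02072162739932537
cork [ 38. 220.] 0.003 [0.55428748 0.61640869] 171.18995666503906 162.358642578125 -0.0749969482421875
cork [ 38. 220.] 0.16 [0.53960425 0.53534735] 146.96702575683594 139.3852996826172 -0.07498931884765625
cork [485. 214.] 0.003 [ 0.55488422 -0.3241976 ] 188.01548767089844 89.25775146484375 -1.780517578125
cork [382. 172.] 0.003 [ 0.64723621 -0.10536848] 64.35244750976562 63.84819412231445 -1.1575927734375
cork [331.  98.] 0.003 [0.81415283 0.0054
[... 332 characters left out ...]
2186841 0.28373895] 154.85830688476562 78.71415710449219 9.169793128967285 [0.52613855 0.29811484]
grey [ 31. 219.] [0.54682684 0.56485175] 137.08534240722656 127.94306945800781 -89.3110101222992 [0.55259076 0.59605133]
grey [288. 167.] [0.64124951 0.08804565] 113.99773406982422 112.8558120727539 -0.74853515625 [0.65266425 0.09070995]
grey [470. 102.] [ 0.76214471 -0.26406995] 120.39993286132812 65.89656066894531 -45.76408767700195 [ 0.78079449 -0.28247867]
grey [194.  96.] [0.78361456 0.26593494] 136.8217315673828 76.65956115722656 82.14557647705078 [0.80354956 0.27924536]
grey [313.  17.] [0.93249725 0.01788416] 1247.6490478515625 71.65267181396484 89.60347747802734 [0.96134229 0.01634949]
```

View pics/b_crop.png

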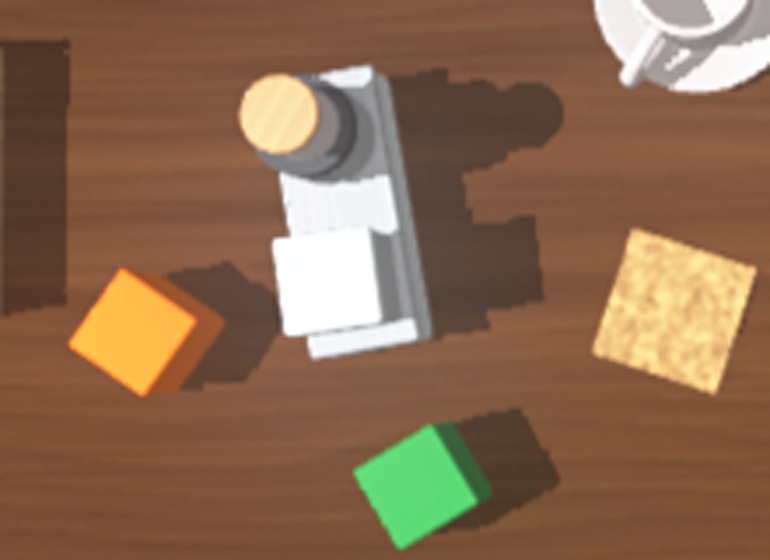

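```bash
cat >> h.py <<'E'
def down(xy,z,yaw):  # yaw modulo 180, chosen so that the last joint stays near 0
    j1=np.degrees(np.arctan2(xy[1],xy[0])); yaw=j1+180+((yaw-j1+90)%180-90)
    return [float(xy[0]),float(xy[1]),float(z)],[180,0,float((yaw+180)%360-180)]
def look(name):
    C=cal("wrist"); im=robot.grab_frame("wrist"); cv2.imwrite(f"pics/{name}.png",im)
    np.savez(f"pics/{name}.npz",*C); return C,im
E
python3 - <<'E'
from h import *
print(robot.ik(*down((.52,.29),.42,9.5)),robot.ik(*down((.55,-.324),.42,0)))
robot.move_pose(*down((.52,.29),.42,9.5))
o=robot.observe();print(o["time"],o["q"].round(1),o["tool_pos"])
C,im=look("c1"); print("cam",-C[1].T@C[2],C[1])
E
```

```text
[ 16.57590409   8.94862035  21.07210644 102.12348609   0.
   7.07590409] [-42.21598303  17.22356758  30.54451035 103.32094278   0.
 -42.21598303]
3.2083 [ 16.5   9.   21.1 102.1  -0.    7.1] [0.52032288 0.28940254 0.41982164]
cam [0.45554631 0.2757262  0.48950627] [[-1.64115378e-01  9.86441057e-01 -4.29376246e-04]
 [ 9.52517967e-01  1.58584692e-01  2.59923870e-01]
 [ 2.56467669e-01  4.22485156e-02 -9.65629017e-01]]
```

View pics/c1.png

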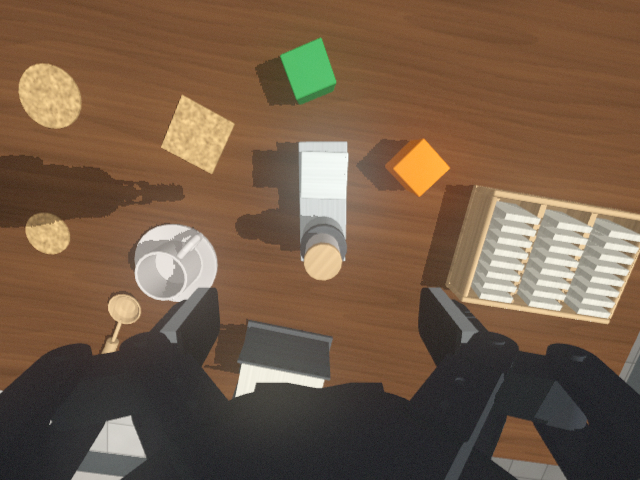

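```bash
python3 - <<'E'
from h import *
im=cv2.imread("pics/c1.png"); d=np.load("pics/c1.npz"); C=[d[k] for k in d.files]
hsv=cv2.cvtColor(im,cv2.COLOR_BGR2HSV)
for c in blobs(cv2.inRange(hsv,(10,60,130),(30,255,255))):
    print(c.mean(0).round(),*rect(C,c,.003),rect(C,c,.16))
cv2.imwrite("pics/c2.png",cv2.resize(im[130:290,270:380],None,fx=5,fy=5,interpolation=cv2.INTER_CUBIC)[:600] if 0 else cv2.resize(im[130:280,270:380],None,fx=4,fy=4,interpolation=cv2.INTER_CUBIC))
E
```

```text
[521. 430.] [0.87644714 0.71434766] 68.14375305175781 24.475383758544922 -85.8676929473877 (array([0.74061859, 0.57280054]), 46.15314865112305, 16.576982498168945, -85.8676085472107)
[225. 380.] [0.868849   0.17725746] 51.92196273803711 48.28362274169922 -3.7188262939453125 (array([0.7354726 , 0.20903426]), 35.166259765625, 32.702064514160156, -3.7186965942382812)
[ 18. 359.] [ 0.87723517 -0.1644287 ] 65.52106475830078 23.07062530517578 -85.71954154968262 (array([ 0.7411524 , -0.02238673]), 44.37683868408203, 15.625554084777832, -85.71949768066406)
[ 94. 294.] [ 0.71769421 -0.04393837] 224.50547790527344 161.32138061523438 48.17436599731445 (array([0.63309668, 0.05922024]), 152.0554656982422, 109.26152801513672, 48.17436599731445)
[434. 100.] [0.37083435 0.42265775] 132.429931640625 11.811692237854004 84.88893127441406 (array([0.39817166, 0.37524158]), 89.6935806274414, 7.999947547912598, 84.88894653320312)
[514.  71.] [0.31489633 0.5176087 ] 89.73286437988281 9.769781112670898 89.34126281738281 (array([0.36028534, 0.43955103]), 60.775230407714844, 6.61698055267334, 89.34125518798828)
[334. 224.] [0.56531732 0.31810144] 968.3968505859375 373.6573791503906 89.99102783203125 (array([0.52989325, 0.30442654]), 655.8863525390625, 253.07476806640625, 89.99102783203125)
[314.  22.] [0.30249887 0.24628418] 115.5068588256836 6.869658946990967 -89.83647286891937 (array([0.35188864, 0.2557854 ]), 78.23175048828125, 4.652763366699219, -89.83647818863392)
[399.  23.] [0.28474954 0.35669284] 138.19744873046875 24.363723754882812 85.40190124511719 (array([0.33986719, 0.33056418]), 93.59986114501953, 16.501327514648438, 85.40190124511719)
```

View pics/c2.png

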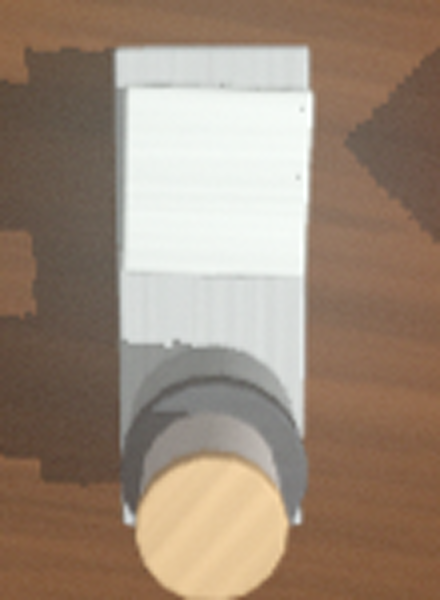

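```bash
python3 - <<'E'
from h import *
d=np.load("pics/c1.npz"); C=[d[k] for k in d.files]
f=lambda p:(np.array(p)-1.5)/4+[270,130]
def pr(n,p,z):
    P=cast(C,f(p),z)[:,:2]; e=P[1]-P[0] if len(P)>1 else P[0]
    print(n,P.mean(0).round(4)); 
    if len(P)>1:
        for i in range(4):
            v=P[(i+1)%4]-P[i]; print("  ",np.hypot(*v).round(4),np.degrees(np.arctan2(v[1],v[0])).round(1))
pr("tea",[(127,87),(312,92),(303,275),(122,271)],.11)
pr("long",[(116,47),(308,47),(300,523),(122,523)],.05)
pr("pot",[(212,528)],.16); pr("sugar",[(216,469)],.11)
C=cal("top");print("top: pot .5695 .3021")
E
```

```text
tea [0.4845 0.2861]
   0.051 97.9
   0.0507 7.8
   0.0517 -81.8
   0.0509 -172.9
long [0.5259 0.2924]
   0.0608 99.4
   0.1592 9.7
   0.0619 -80.5
   0.1592 -170.7
pot [0.5684 0.2986]
sugar [0.5671 0.3001]
top: pot .5695 .3021
```

```bash
cat >> h.py <<'E'
def pick_place(src,zb,hgrip,yaw,dst,pyaw,travel,vel=.2):
    """src/dst xy, zb: height of the thing's foot, hgrip: grasp height above the foot"""
    T=lambda:round(robot.observe()["time"],1)
    z=zb+hgrip+.054
    robot.move_pose(*down(src,max(travel,z+.06),yaw))
    robot.line_to([*map(float,src),z+.03],vel=.25)
    if robot.line_to([*map(float,src),z],vel=.06,guard=8): print("TOUCH on approach",robot.observe()["tool_pos"]); return False
    robot.set_gripper(0.0); w=robot.observe()["gripper_width"]; print(T(),"grip",w)
    if w<.02: return False
    robot.line_to([*map(float,src),z+.02],vel=.06)
    robot.line_to([*map(float,src),travel],vel=vel)
    robot.move_pose(*down(dst,travel,pyaw))
    print(T(),"carrying",robot.observe()["gripper_width"],robot.observe()["q"].round(0))
    zt=.003+hgrip+.054
    robot.line_to([*map(float,dst),zt+.015],vel=vel)
    g=robot.line_to([*map(float,dst),zt-.003],vel=.03,guard=5)
    o=robot.observe(); print("down",g,o["tool_pos"].round(4),"nominal",zt)
    robot.set_gripper(.085); robot.line_to([*map(float,dst),zt+.08],vel=.25); print(T()); return True
E
python3 - <<'E'
from h import *
pick_place((.5688,.300),.11,.030,9.4,(.647,-.1055),0,.30)
r=robot.move_pose(*down((.4845,.286),.32,7.7))
im=robot.grab_frame("top");cv2.imwrite("pics/d_top.png",im)
C,w=look("d_w")
top=cal("top")
hsv=cv2.cvtColor(im,cv2.COLOR_BGR2HSV)
for c in blobs(cv2.inRange(hsv,(10,80,150),(30,255,255))): print(c.mean(0).round(),rect(top,c,.003),rect(top,c,.053)[0])
cv2.imwrite("pics/d_both.png",np.hstack([cv2.resize(im,(400,300)),cv2.resize(w,(400,300))]))
E
```

```text
5.4 grip 0.03887909837473181
8.0 carrying 0.03888230942398278 [-21.  16.  16.  90.   0. -21.]
down True [ 0.6471 -0.1055  0.0875] nominal 0.087
10.7
[378. 265.] (array([ 0.44925784, -0.09368479]), 82.20072937011719, 81.81956481933594, 89.09616088867188) [ 0.44931451 -0.08750162]
[282. 259.] (array([0.46718912, 0.10843842]), 81.37335205078125, 80.90552520751953, -18.65234375) [0.46643777 0.10551332]
[487. 214.] (array([ 0.55468103, -0.33073285]), 188.01548767089844, 102.3345718383789, -1.7805252075195312) [ 0.54998706 -0.31386765]
[382. 172.] (array([ 0.64726672, -0.10430035]), 64.37024688720703, 61.71113967895508, -1.1575927734375) [ 0.63840057 -0.09763881]
[331.  98.] (array([0.81419348, 0.0034587 ]), 184.78797912597656, 52.64744567871094, -11.951828002929688) [0.79780505 0.00526427]
```

View pics/d_both.png

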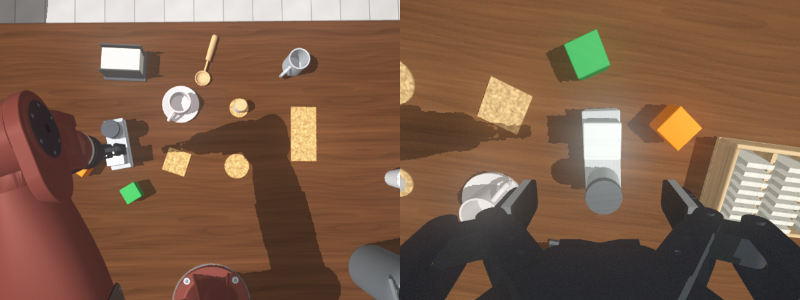

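```bash
python3 - <<'E'
from h import *
d=np.load("pics/d_w.npz"); C=[d[k] for k in d.files]
print("sugar",cast(C,(326,314),.11))
pick_place((.4845,.286),.05,.040,7.7,(.4670,.1085),-18.65,.24)
robot.move_pose(*down((.567,.300),.25,9.4))
C,w=look("e_w"); im=robot.grab_frame("top"); cv2.imwrite("pics/e_top.png",im)
cv2.imwrite("pics/e_both.png",np.hstack([cv2.resize(im,(400,300)),cv2.resize(w,(400,300))]))
E
```

```text
sugar [[0.56611032 0.29988256 0.11      ]]
14.3 grip 0.05117738782129336
16.1 carrying 0.05134048313013048 [ -3. -16. -22.  84.   0.  16.]
down True [0.4673 0.1085 0.0976] nominal 0.097
18.2
```

View pics/e_both.png

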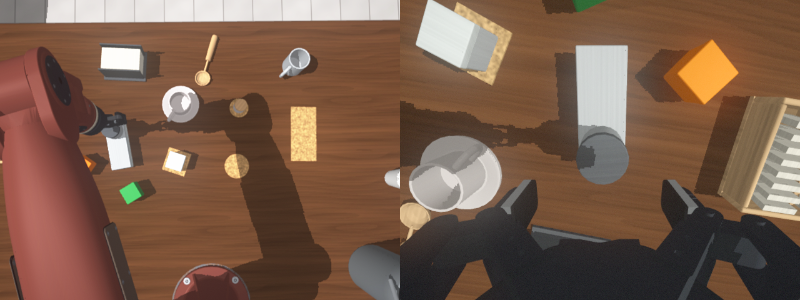

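```bash
python3 - <<'E'
from h import *
pick_place((.5665,.300),.05,.040,9.4,(.4492,-.0937),0,.24)
robot.move_pose(*down((.5259,.2924),.30,9.4))
C,w=look("f_w"); im=robot.grab_frame("top"); cv2.imwrite("pics/f_top.png",im)
K=C[0]
hsv=cv2.cvtColor(w,cv2.COLOR_BGR2HSV)
for c in blobs(cv2.inRange(hsv,(0,0,110),(180,50,255)),1500):
    if abs(c[:,0].mean()-320)<60: print(c.mean(0),rect(C,c,.05))
cv2.imwrite("pics/f_both.png",np.hstack([cv2.resize(im,(400,300)),cv2.resize(w,(400,300))]))
E
```

```text
20.9 grip 0.05454523943393487
23.5 carrying 0.055271104059523304 [-28. -19. -25.  85.   0. -28.]
down True [ 0.4493 -0.0938  0.0978] nominal 0.097
25.6
[322.96396396 211.51576577] (array([0.52572717, 0.29259167]), 159.59494018554688, 62.90070724487305, 9.569642066955566)
```

View pics/f_both.png

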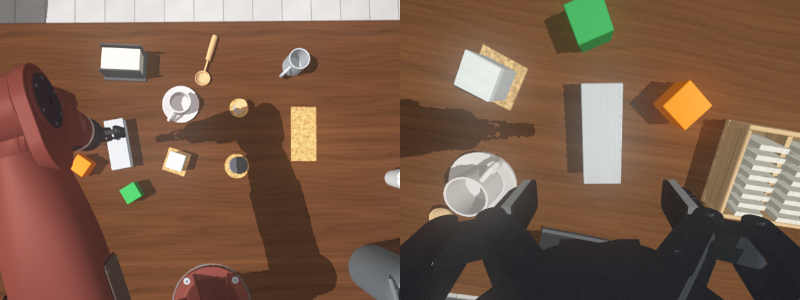

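```bash
python3 - <<'E'
from h import *
pick_place((.5257,.2926),0,.030,9.6,(.5549,-.3242),-1.5,.25)
robot.move_pose(*down((.5,.02),.42,0))
C,w=look("g_w")
robot.move_pose([.247,-.547,.304],[180,0,24.3])
im=robot.grab_frame("top"); cv2.imwrite("pics/g_top.png",im)
top=cal("top"); hsv=cv2.cvtColor(im,cv2.COLOR_BGR2HSV)
m=cv2.inRange(hsv,(0,0,100),(180,60,255))
for c in blobs(m,100):
    if 230<c[:,0].mean()<520 and 110<c[:,1].mean()<300: print(c.mean(0).round(),rect(top,c,.063)[0],rect(top,c,.053))
o=robot.observe();print(o["time"],o["gripper_width"])
cv2.imwrite("pics/g_crop.png",cv2.resize(im[120:300,230:530],None,fx=2.6,fy=2.6,interpolation=cv2.INTER_CUBIC))
E
```

```text
29.3 grip 0.061076965214656886
32.9 carrying 0.06106106530704647 [-42.  13.   8.  85.   0. -40.]
down True [ 0.5549 -0.3244  0.0877] nominal 0.087
35.1
[381. 264.] [ 0.45217905 -0.09127667] (array([ 0.45219489, -0.09256106]), 60.35605239868164, 52.1100959777832, 89.11019897460938)
[281. 258.] [0.46759036 0.10792693] (array([0.46775305, 0.10854051]), 55.15977478027344, 54.89517593383789, 71.02487182617188)
[491. 212.] [ 0.55489978 -0.31470142] (array([ 0.55589423, -0.31811453]), 160.92759704589844, 77.381103515625, -1.8251495361328125)
[288. 167.] [0.65019806 0.09013921] (array([0.65210059, 0.09058331]), 120.49622344970703, 119.26826477050781, -0.8474197387695312)
39.025 0.08497412241169655
```

View pics/g_crop.png

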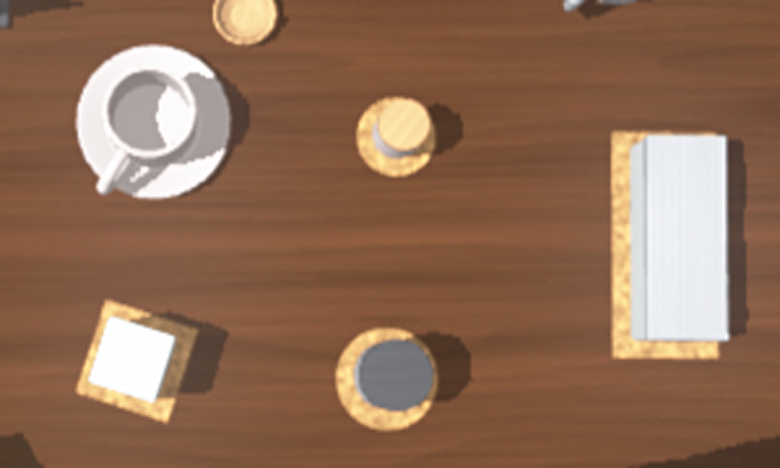

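View pics/g_w.png

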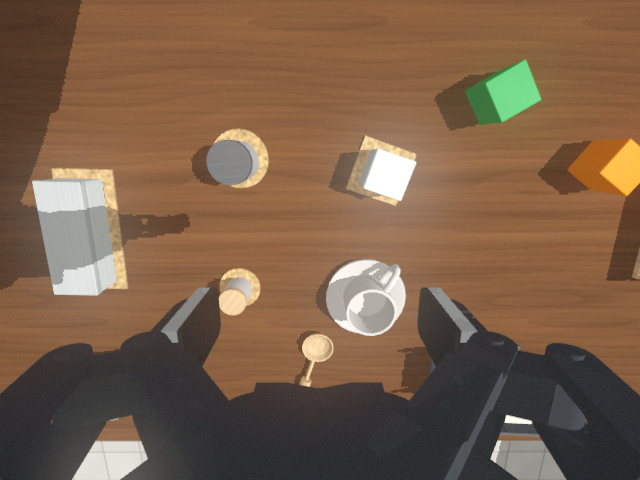

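```bash
python3 - <<'E'
from h import *
C=cal("top"); f=lambda *p:(np.array(p)-.8)/2.6+[230,120]
M=dict(long=(.5549,-.3242),pot=(.6472,-.1054),sugar=(.4492,-.0937),tea=(.4672,.1084))
for n,p,z in(("long",(687,237.5),.053),("pot",(404,125),.053),("sugar",(396,374),.063),("tea",(133,359),.063)):
    P=cast(C,f(*p),z)[0,:2]; print(n,P.round(4),((P-M[n])*1000).round(1),"mm")
o=robot.observe(); print(o["time"]); robot.job_done()
E
```

```text
long [ 0.5558 -0.324 ] [0.9 0.2] mm
pot [ 0.6469 -0.1051] [-0.3  0.3] mm
sugar [ 0.453  -0.0933] [3.8 0.4] mm
tea [0.4675 0.1075] [ 0.3 -0.9] mm
39.025
the job is handed in; nothing more can be done
```

I took the stack apart (pot, square tin, round tin, then long tin) and set each thing down on its own mat with a force-guarded descent. I handed the job in at about 39 s.

**Position:** The last overhead picture put the long tin, pot and square tin within about 1 mm of their mat centres. The round tin is about 4 mm off; the limit is 15 mm. These offsets come from corners and centres I picked by eye.

**Alignment:** The two tins looked parallel to their mats. The measured angle of each tin matched its mat to within 1°.

**State of the scene:** Everything looked upright in the overhead and wrist pictures. The teacup had not visibly moved, and its outline in the overhead picture was in the same place before and after. The arm was back at its starting pose with the gripper open and clear.

**Failures:** None of the checks failed. The wrist and overhead cameras disagreed by about 4 mm on the pot's first position. I used a value between the two, and the grasp held. The hand-in gives no verdict.

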